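# Wedge the bracket level and hang the exhibit sign

## Task

Put up the exhibit sign on its wooden stand. First drive the pale wedge into the post, tapping its red thick end until the sagging bracket stands level and the wedge goes no further; then take the sign from its rest and lower its steel ring into the dip of the bracket's hook until the hook carries the weight, and only then let go gently, so that the sign hangs still, level and square to the bracket without swinging. Leave the other things on the table where they are.

Things in the scene. Friction and masses are not known exactly. Their poses are not given: they have to be found in the camera images.
- stand: Fixed wooden sign stand. Origin: on the table under the post; bracket and hook point along its -x, the wedge sticks out on its +y side. Base x -148..+47, y -67..+83, 14 mm thick. Post x -32..+28, y -21..+21, top z 216 mm. A wooden bracket bar (16 mm wide, top edge z 201 mm when level) is hinged in the post at x +9, z 188 mm. A tall radio, 0.37 m wide, stands close behind stand and rest.
- wedge_sill (a point): Point on the flat sill at the post's middle under the bracket, x -14, y 0, z 150 mm of the stand. The sill goes through the post along y and on as a shelf to y = +78 mm; the wedge lies on it, centred on this point in x, between side rails 6 mm high and 21 mm apart. Its side window is 20 mm wide, 29 mm high.
- bracket (a joint): Angle of the hinged bracket bar: 0 = level, against its stop; -0.29 rad = sagging nose down, as found. It falls by its own weight unless the wedge under it holds it up.
- hook_seat (a point): Bottom of the dip in the hook's steel rod (8 mm thick) on the bracket's nose, on the rod's upper face: the ring must rest here. With the bracket level: x -128, y 0, z 198 mm of the stand. The rod rises 9 mm behind the dip (towards the post) and before it to a tip with an 11 mm ball, 19 mm further out, its top 17 mm above the seat.
- wedge: Loose pale wooden wedge, 100 mm long (y), 18 mm wide (x), 7 mm high at the thin end (-y), 25 mm at the thick end (+y), 50 g. Origin: underside, mid-length. Its thin end starts in the post's window. Pushed to the stand's -y by 40 to 55 mm (3 to 8 N) it lifts the bracket; at the bracket's stop it goes no further and the force rises. Friction holds it.
- wedge_head (a point): Middle of the wedge's flat, red-painted thick end (18 x 25 mm), the face to push or tap, 12.5 mm above the sill.
- sign_rest: Fixed wooden rest, board 80 x 160 x 10 mm with two slotted feet (26 mm high overall) in which the sign stands upright on the board's top, 16 mm deep in the slots, which run along y. Origin: on the table under its middle.
- sign: Loose sign, about 240 g: wooden board 8 mm thick (x), 150 wide (y), 100 high (z), both faces alike: dark green, cream headphones at the -y end, heavy brass roundel (60 mm across, 15 mm thick) at the +y end. Origin: middle of the lower edge. Its weight is off-centre: centre of mass 22 mm to +y of the middle, right under the ring. Starts standing in the rest.
- sign_ring (a point): Top of the opening of the sign's steel ring (the point that goes on hook_seat), 22.5 mm to +y of the sign's middle, 134 mm above its lower edge. The ring is an upright arch of 5 mm wire in the plane of the board, open 31 mm wide and 34 mm high above the board's edge; the hook passes through it along the sign's x axis.
- sign_grip (a point): Middle of a free stretch of the board's upper edge (8 mm thick), 32 mm to -y of its middle and 54 mm from the ring's middle: a good place to grip from above, fingers across the thickness.
- spares_tin: Bystander: green hinged tin, 76 x 93 x 36 mm. Origin: under its middle.
- handset: Bystander: white and black field handset, 210 mm long, 64 mm high. Origin: under its middle.
- compass: Bystander: round pocket compass with lid, 64 x 55 x 20 mm. Origin: under its middle.
- valve_carton: Bystander: orange-brown carton standing upright, 35 x 34 x 75 mm. Origin: under its middle.
Mind the look-alikes: they are no part of the job. There is more than one size of the wedge; the one meant has the size given above.

How it is judged (in metres and radians):
On the way, in this order (a step that is already met when the one before it is completed fails the run):
1. the wedge is home: it alone holds the bracket level (within 0.03 rad) (value of joint bracket above -0.03 rad and contact force between wedge and bracket above 0.5 N and contact force between the arm and bracket below 0.1 N), for 0.2 s.
2. the hook carries the sign by its ring while the fingers still hold the sign (contact force between sign and bracket above 0.8 N and contact force between the fingers and sign above 0.5 N and distance between sign_ring and hook_seat below 0.015 m), for 0.1 s.
At the end, for the whole second after the job is handed in: The wedge still holds the bracket level (within 0.05 rad); the sign hangs from the hook alone, its ring within 15 mm of the dip, upright within 0.14 rad, square to the bracket within 0.3 rad, and still (under 0.04 m/s and 0.4 rad/s) (value of joint bracket above -0.05 rad and contact force between wedge and bracket above 0.5 N and distance between sign_ring and hook_seat below 0.015 m and contact force between sign and bracket above 0.8 N and angle between sign's own z axis and vertical below 0.14 rad and angle between the x axis of sign and the x axis of stand, either way round below 0.3 rad and linear speed of sign below 0.04 m/s and angular speed of sign below 0.4 rad/s); the robot touches nothing.
It fails at once if once let go, the sign swings or falls fast (over 2 rad/s while no finger touches it) (angular speed of sign above 2 rad/s and contact force between the fingers and sign below 0.05 N).
It fails at once if the sign is dropped or pressed hard on the bracket (over 30 N) (contact force between sign and bracket above 30 N).
It fails at once if a bystander is moved by more than 20 mm (distance of any of spares_tin, handset, compass, valve_carton from where it was at the start of the episode above 0.02 m).
It also fails if it takes over 72 s, if anything falls off the work surface, if the arm or the gripper's body presses on something with over 40 N, if the wrist force passes 120 N, or if a joint passes its speed limit or range.

## Robot

A 6-joint arm with a two-finger parallel gripper is mounted at the origin on a cart in front of the work surface, level with it; the furniture and walls round the work are solid. World frame = base frame: x ahead of the robot, y to its left, z up, the work surface at z = 0. Lengths are in mm, angles in rad, forces in N, time in s.
With the tool pointing down it reaches from about 350 to 925 mm from the base axis. Payload 6.4 kg.
Tool frame: the origin (TCP) lies midway between the tips of the shut fingers; the grasp point (between the pads) lies 19 mm behind it; z points along the fingers, y is the line along which they close (so a half turn about z gives the same grasp; the last joint's range is limited). The gripper opens to 85 mm and grips with 20 to 120 N. Pads are 22 mm wide; open, the fingers measure 114 mm over their backs; the gripper's body (76 mm by 85 mm) begins 54 mm behind the grasp point. The pads swing forward as they close: fully open they stand 13 mm farther back than shut.
Start: joints at [1.028, 0.245, 1.558, -0, 1.339, -0.174], TCP at [234.321, 606.307, 231.29] pointing down, gripper open.
Joint ranges: [-3.13, 3.13], [-1.02, 2.26], [0.13, 2.54], [-0.95, 4.09], [0.21, 2.88], [-2.74, 2.74]. Speed limits (rad/s): [2.57, 2.57, 3.14, 3.14, 3.14, 3.14].

## Interface

Orientations are given as a rotation vector (axis times angle).
In Python, from workcell import r gives the robot as it stands. The module is installed in compiled form; this text tells all that it offers.
- The arm moves only by the shell command python3 -m inch 'ROWS' [FORCE]. ROWS is text: rows parted by semicolons, each of 5 numbers parted by spaces: the shift along the tool's x, y, z in m, then the turn about the tool's z in rad, then the opening, from 0 (shut) to 1 (fully open). In form: tx ty tz roll hand; .... A call has 1 to 10 rows; each row shifts and turns the commanded pose from where the row before left it, along the tool's axes as they then stand; what a row does not reach is not made up. A row lasts 1/12 s, in which the tool goes at most 41.7 mm and 7.16 degrees, less where a joint would pass 70% of its speed; a pose out of reach is approached as far as the arm can. A call is refused whole if a number of a shift passes 0.0417 or a number of a turn 0.125, either way. A call with a gripper value outside its range is refused whole. The fingers move at their own pace and stop on an object; FORCE is the grip in N (left out, the last holds). Time passes only in rows, so rows that do not move let the fingers close. It gives the time, the measured TCP pose, the force, the opening and the grip force at its end, in the units of the state.
- r.read_state(): the state, without advancing time (a new reading comes with each control period).
- r.capture(name): name is "scene" or "top" or "wrist"; returns (picture, depth): 420x560x3 uint8, red, green, blue; 420x560 float32, mm along the optical axis (not along the pixel's ray), 0 where there is no reading.
- r.get_calibration(name): a dict with "fx", "fy", "cx", "cy" (pixels), "extrinsics" (4x4, takes a point from world to camera coordinates). Camera axes: x right, y down, z forward; pixel columns grow to the right and rows downward; lengths in mm; the calibration is good to about 2 mm. A picture is of the moment at which its call begins: read the wrist's pose just before it. get_calibration takes no time and is no camera call; for the wrist camera it gives the pose at the moment of the call.
- r.sign_off(): hands the job in; it is judged then, once.
The state is a dict: "time_s": time; "joints": joint angles; "qd": joint speeds; "effort": joint torques, N m; "tool_pos": TCP position; "orientation": TCP orientation; "ft_force": force on the tool from outside, world axes, zero at the start; "wrist_torque": the same for the moment, N m; "width": finger opening in mm; "gripper_force": force on a finger pad.
Only numpy, scipy, OpenCV 4.12 (cv2) and the standard library are available. Lean on these libraries where they do the work, as an engineer would, in place of code of your own. Each camera call takes 0.05 s, during which the arm holds its last target. There are 200 camera calls.

## Working session

There is one attempt and no reset: what is moved stays moved. The work goes in short steps, Python scripts to look and compute and a shell command to move; the robot and the scene stay as the last step left them, time stands still between calls to the robot, and variables do not carry over. Pictures are saved under pics/ and viewed, at most 10 in all, crops included, and the job is handed in when it is done.

```bash
mkdir -p pics
python3 - <<'E'
from workcell import r
import cv2,numpy as np
for n in("scene","top"):
    p,d=r.capture(n); np.savez(n,p=p,d=d); cv2.imwrite(f"pics/{n}1.png",p[:,:,::-1]); c=r.get_calibration(n); print(n,c['fx'],c['cx'],c['cy'],np.round(c['extrinsics'],3).tolist())
print(r.read_state())
E
```

```text
scene 524.2691188282788 277.2427525784762 208.05852122533997 [[-0.827, -0.563, -0.005, 472.027], [-0.338, 0.504, -0.794, 259.339], [0.45, -0.655, -0.607, 1667.288], [0.0, 0.0, 0.0, 1.0]]
top 537.8406492104682 265.80170024409944 210.06472360188684 [[0.008, -1.0, -0.002, 59.727], [-0.986, -0.008, -0.169, 565.507], [0.169, 0.003, -0.986, 1528.574], [0.0, 0.0, 0.0, 1.0]]
{'time_s': 0.1, 'joints': array([ 1.02788836e+00,  2.45769015e-01,  1.55887415e+00,  2.41730678e-05,
        1.33868457e+00, -1.74075800e-01]), 'qd': array([ 9.45698683e-04, -1.72214276e-03, -1.30199447e-03,  5.44585295e-04,
       -1.23283336e-03,  8.28786129e-05]), 'effort': array([ 3.41393634e-04, -4.30669069e+01, -3.27131045e+01, -1.02487143e-04,
        2.73804406e-03, -1.05201104e-05]), 'tool_pos': array([234.06007318, 605.87220563, 230.28431085]), 'orientation': array([-5.75974611e-01, -3.08769949e+00,  2.53872601e-03]), 'ft_force': array([-0.19218832,  0.70656713,  0.1401757 ]), 'wrist_torque': array([ 0.00328713, -0.01687085,  0.03353083]), 'gripper_force': 0.0, 'width': 85.45746879470681}
```

View pics/scene1.png

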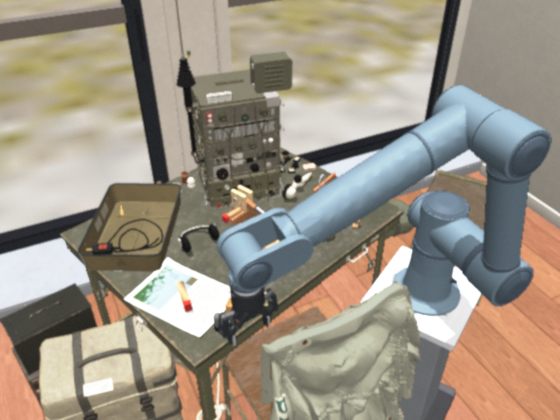

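View pics/top1.png

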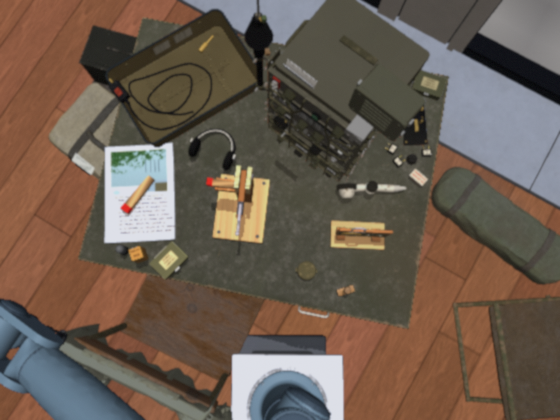

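The scene view shows the stand at about (240,205), partly hidden by the arm. The top view shows:
- **Stand:** (242,207), with the post at (243,185), the hook pointing towards the robot at (238,245), and a red-ended wedge at (210,182).
- **Rest and sign:** (358,235).
- **Look-alike wedge:** on the paper, about (137,195).

I'll enlarge and measure the stand and rest.

```bash
cat > h.py <<'E'
import numpy as np,cv2
from workcell import r
def ray(c,u,v):
    E=np.array(c['extrinsics']);R=E[:3,:3];o=-R.T@E[:3,3]
    return o,R.T@np.array([(u-c['cx'])/c['fx'],(v-c['cy'])/c['fy'],1])
def onz(c,u,v,z):
    o,d=ray(c,u,v);return o+d*(z-o[2])/d[2]
def cloud(c,d):
    E=np.array(c['extrinsics']);v,u=np.indices(d.shape)
    P=np.stack([(u-c['cx'])/c['fx']*d,(v-c['cy'])/c['fy']*d,d],-1)-E[:3,3]
    return P@E[:3,:3]
E
python3 - <<'E'
from h import *
f=np.load('top.npz');c=r.get_calibration('top');p=f['p'];P=cloud(c,f['d'])
np.save('P.npy',P)
hsv=cv2.cvtColor(p,cv2.COLOR_RGB2HSV)
wood=cv2.inRange(hsv,(10,70,120),(28,255,255)); red=cv2.inRange(hsv,(0,180,120),(6,255,255))|cv2.inRange(hsv,(174,180,120),(180,255,255))
for nm,m in(('wood',wood),('red',red)):
    n,l,s,ce=cv2.connectedComponentsWithStats(m)
    for i in range(1,n):
        if s[i,4]>(150 if nm=='wood' else 8) and 90<s[i,0]<450 and 130<ce[i][1]<300:
            pt=P[l==i];pt=pt[f['d'][l==i]>0]
            print(nm,s[i].tolist(),ce[i].round(1),np.median(pt,0).round())
            if nm=='wood':
                # fixed outlines at base height
                z=14 if s[i,0]<300 else 10
                q=cv2.findContours((l==i).astype('uint8'),0,1)[0][0][:,0]
                w=np.array([onz(c,*a,z)[:2] for a in q],dtype='float32'); print(cv2.minAreaRect(w),cv2.boxPoints(cv2.minAreaRect(w)).round().tolist())
for u,v in((243,175),(245,182),(238,250),(240,205),(240,220),(228,183),(222,183),(212,182),(345,232),(375,232),(385,233)):
    print(u,v,P[v,u].round())
a=cv2.resize(p[155:265,195:305],(600,600),interpolation=cv2.INTER_CUBIC);cv2.imwrite('pics/st.png',a[:,:,::-1])
E
```

```text
wood [431, 145, 42, 43, 630] [447.3 162.1] [ 921. -728. -720.]
((701.9235229492188, -502.24285888671875), (112.33960723876953, 135.2249755859375), 78.82559967041016) [[625.0, -544.0], [757.0, -570.0], [779.0, -460.0], [646.0, -434.0]]
wood [212, 166, 58, 77, 3024] [240.3 207.8] [574. 135.  14.]
((592.7950439453125, 147.12098693847656), (172.54092407226562, 226.05307006835938), 83.85828399658203) [[471.0, 73.0], [696.0, 49.0], [714.0, 221.0], [490.0, 245.0]]
wood [126, 177, 27, 31, 277] [138.6 192.5] [619. 448.  20.]
((625.3231201171875, 446.4888610839844), (27.170150756835938, 107.41940307617188), 55.600181579589844) [[573.0, 466.0], [662.0, 405.0], [677.0, 427.0], [589.0, 488.0]]
wood [330, 220, 63, 30, 1253] [357.2 234.7] [ 493. -205.   10.]
((499.5950012207031, -219.84088134765625), (184.08157348632812, 82.36054992675781), 87.66717529296875) [[455.0, -310.0], [537.0, -313.0], [544.0, -130.0], [462.0, -126.0]]
wood [129, 246, 15, 15, 163] [135.5 252.9] [434. 435.  74.]
((439.4137878417969, 448.9347839355469), (37.924835205078125, 38.09978485107422), 19.19093132019043) [[415.0, 461.0], [428.0, 425.0], [464.0, 437.0], [451.0, 473.0]]
wood [158, 249, 21, 22, 249] [168.3 259.7] [418. 347.  36.]
((419.8489685058594, 351.056884765625), (38.18812942504883, 55.517173767089844), 46.40873336791992) [[387.0, 356.0], [427.0, 318.0], [453.0, 346.0], [413.0, 384.0]]
red [206, 178, 7, 8, 42] [209.1 181.4] [622. 219. 173.]
red [122, 204, 10, 9, 48] [126.3 208.1] [570. 477.  31.]
243 175 [633. 126. 201.]
245 182 [616. 120. 191.]
238 250 [451. 146.   8.]
240 205 [555. 133. 182.]
240 220 [540. 141.  16.]
228 183 [ 298.   59. 1602.]
222 183 [618. 184. 168.]
212 182 [619. 211. 176.]
345 232 [ 497. -161.   87.]
375 232 [ 493. -239.  120.]
385 233 [ 492. -269.  109.]
```

View pics/st.png

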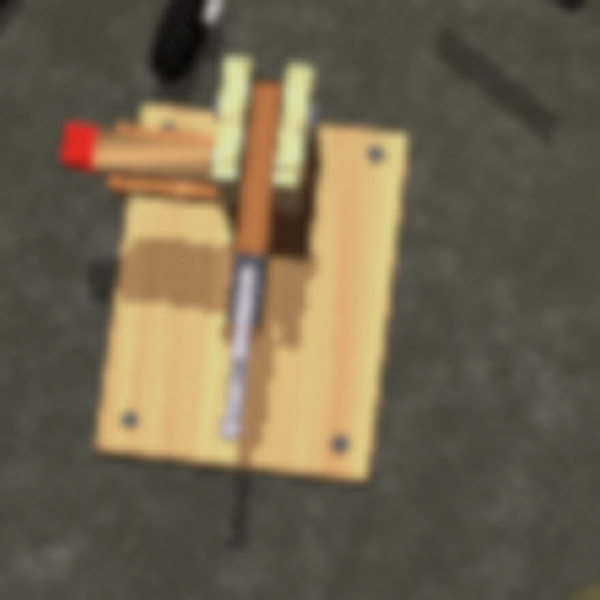

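The wedge candidates are the one in the post (red end at top px 209,181) and the loose one on the paper (126,208). The one in the post is meant, because its thin end sits in the window on the sill, and this crop confirms it. Base corners in the crop are (143,103), (408,131), (370,480) and (97,450). Next I'll work out the stand pose and look at the sign.

Run:
```python
from h import *
f=np.load('top.npz');c=r.get_calibration('top');p=f['p'];P=np.load('P.npy')
k=110/600
img=np.array([onz(c,195+(a+.5)*k-.5,155+(b+.5)*k-.5,14)[:2] for a,b in((143,103),(408,131),(370,480),(97,450))])
loc=np.array([(47,83),(47,-67),(-148,-67),(-148,83)],float)
a=img-img.mean(0);b=loc-loc.mean(0);th=np.arctan2((b[:,0]*a[:,1]-b[:,1]*a[:,0]).sum(),(a*b).sum())
R=np.array([[np.cos(th),-np.sin(th)],[np.sin(th),np.cos(th)]]);t=img.mean(0)-R@loc.mean(0)
print('corners',img.round(1).tolist(),'sides',[np.linalg.norm(img[i]-img[i-1]).round(1) for i in range(4)],'yaw',th,'t',t,'res',(R@loc.T).T+t-img)
print('hook',R@[-128,0]+t,'sill',R@[-14,0]+t)
m=(p[:,:,0]>150)&(p[:,:,1]<60)&(p[:,:,2]<60); m[:, :200]=0;m[:,220:]=0
print('red pts', [(x.round(1).tolist(),(R.T@(x[:2]-t)).round(1).tolist()) for x in P[m][::5]])
# sign: cloud points over z>30 in rest region
Q=P[200:270,320:410].reshape(-1,3);Q=Q[(Q[:,2]>60)&(Q[:,2]<180)]
print(len(Q),Q.min(0),Q.max(0)); 
for lo in range(-300,-120,15):
    s=Q[(Q[:,1]>=lo)&(Q[:,1]<lo+15)]
    if len(s):print(lo,len(s),s[:,2].max().round(),s[s[:,2]>s[:,2].max()-10].mean(0).round(1))
a=p[205:265,320:400];b=np.load('scene.npz')['p'][160:260,190:330]
cv2.imwrite('pics/sg.png',np.vstack([cv2.resize(a,(480,360),interpolation=cv2.INTER_CUBIC)])[:,:,::-1])
```

```text
corners [[682.4, 201.9], [667.6, 54.5], [472.9, 73.7], [488.1, 222.6]] sides [np.float64(195.3), np.float64(148.2), np.float64(195.6), np.float64(149.6)] yaw -0.10173967653573356 t [627.1722002  125.07332315] res [[-0.00181424  0.96985782]
 [-0.4545102  -0.81602388]
 [ 0.20610779 -0.25145845]
 [ 0.25021665  0.09762451]]
hook [499.83409053 138.07354716] sill [613.24459446 126.49522265]
red pts [([630.6, 224.8, 174.2], [-6.7, 99.6]), ([626.3, 221.2, 181.0], [-10.6, 95.6]), ([626.3, 222.5, 169.1], [-10.8, 96.8]), ([622.5, 222.0, 173.4], [-14.5, 95.9]), ([620.6, 222.3, 169.4], [-16.4, 96.1]), ([616.1, 221.4, 177.2], [-20.8, 94.7]), ([613.6, 218.7, 175.8], [-23.0, 91.8])]
325 [ 489.99068206 -289.15298041   60.58994999] [ 503.11067599 -140.26852543  157.02601909]
-300 8 111.0 [ 495.1 -287.7  109.7]
-285 27 114.0 [ 495.1 -278.   109.3]
-270 29 115.0 [ 495.6 -263.3  109.3]
-255 29 116.0 [ 496.7 -247.6  111.2]
-240 28 120.0 [ 495.9 -233.6  114.7]
-225 26 114.0 [ 496.7 -217.9  110.2]
-210 39 152.0 [ 498.9 -199.   146.3]
-195 41 157.0 [ 496.3 -191.6  157. ]
-180 43 145.0 [ 499.4 -179.   140.4]
-165 34 114.0 [ 500.3 -158.4  108.8]
-150 21 113.0 [ 500.2 -145.5  109.3]
```

View pics/sg.png

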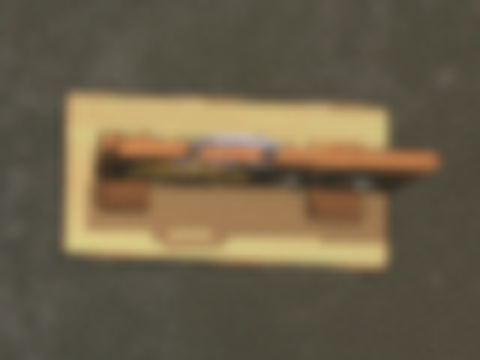

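Sign in the rest: the board runs along world y from -289 to -140 at x≈496, its top edge is at z 110, and the ring is at y≈-192 (right of centre, as specified). Sign +y is therefore world +y, with yaw ≈ -0.037. The stand is at (627,125) with yaw -0.102, and the base sides measure 195/149 against 195/150 given. I'm moving to the wedge head now.

```bash
python3 -m inch '-0.035 -0.0126 0 0 0; -0.035 -0.0126 0 0 0; -0.035 -0.0126 0 0 0; -0.035 -0.0126 0 0 0; -0.035 -0.0126 0 0 0; -0.035 -0.0126 0 0 0; -0.035 -0.0126 0 0 0; -0.035 -0.0126 0 0 0; -0.035 -0.0126 0 0 0; -0.035 -0.0126 0 0 0' 60
python3 -m inch '0 0 0 -0.09 0; 0 0 0 -0.09 0; 0 0 0 -0.087 0;0 0 0 0 0'
cat > st.py <<'E'
from h import *
from scipy.spatial.transform import Rotation as Ro
s=r.read_state();M=Ro.from_rotvec(s['orientation']).as_matrix()
th=-0.1017;S=np.array([[np.cos(th),-np.sin(th)],[np.sin(th),np.cos(th)]]);t=np.array([627.2,125.1])
print('t',s['time_s'],'pos',s['tool_pos'].round(1),'stand',(S.T@(s['tool_pos'][:2]-t)).round(1),'F',s['ft_force'].round(1),'w',round(s['width'],1),'gf',round(s['gripper_force'],1))
print('toolx',M[:,0].round(3),'tooly',M[:,1].round(3),'yaw_y',np.arctan2(M[1,1],M[0,1]).round(3),'j',s['joints'].round(2))
E
python3 st.py
```

```text
time_s: 0.93
tool_pos: [516.2, 361.1, 230.8]
orientation: [-0.576, -3.088, 0.001]
ft_force: [0.8, 0.6, -0.5]
width: 0.5
gripper_force: 0.0
time_s: 1.27
tool_pos: [515.3, 362.1, 230.7]
orientation: [-0.159, -3.137, 0.001]
ft_force: [1.0, 0.2, 0.0]
width: -0.1
gripper_force: 0.0
t 1.2667 pos [515.3 362.1 230.7] stand [-135.3  224.5] F [1.  0.2 0. ] w -0.1 gf 0.0
toolx [-0.995  0.101  0.001] tooly [ 0.101  0.995 -0.001] yaw_y 1.47 j [ 0.43  0.2   1.61  0.    1.33 -1.04]
```

```bash
python3 -m inch '-0.0304 -0.022 0 0 0; -0.0303 -0.022 0 0 0; -0.0303 -0.022 0 0 0; -0.0303 -0.022 0 0 0; 0 0 0.023 0 0; 0 0 0.023 0 0; 0 0 0.023 0 0; 0 0 0 0 0;0 0 0 0 0'
python3 st.py
python3 - <<'E'
from h import *
p,d=r.capture('wrist');cv2.imwrite('pics/w1.png',p[:,:,::-1]);p,d=r.capture('top');np.savez('top2',p=p,d=d)
E
```

```text
time_s: 2.02
tool_pos: [625.9, 262.6, 160.5]
orientation: [-0.161, -3.134, 0.002]
ft_force: [0.8, 0.2, 0.3]
width: 0.4
gripper_force: 0.0
t 2.0167 pos [625.9 262.6 160.5] stand [-15.3 136.7] F [0.8 0.2 0.3] w 0.4 gf 0.0
toolx [-0.995  0.103  0.004] tooly [ 0.103  0.995 -0.001] yaw_y 1.468 j [ 0.23  0.38  1.53 -0.    1.24 -1.24]
```

View pics/w1.png

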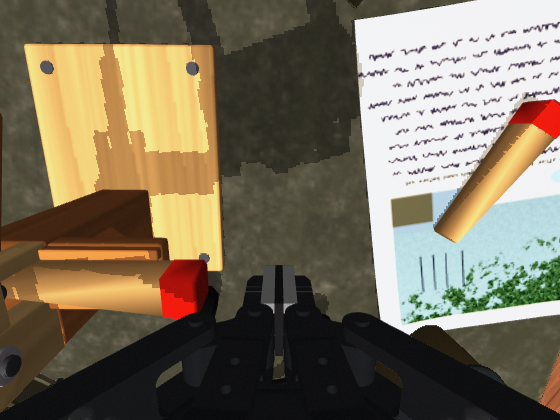

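The wrist view shows the red head at (185,287), level with the fingertips at (280,280), and the look-alike lying well away on the paper. Now pushing.

```bash
python3 -m inch '0 -0.006 0 0 0; 0 -0.006 0 0 0; 0 -0.006 0 0 0; 0 -0.005 0 0 0; 0 -0.005 0 0 0; 0 -0.005 0 0 0; 0 -0.005 0 0 0; 0 -0.005 0 0 0'; python3 st.py; python3 -m inch '0 -0.005 0 0 0; 0 -0.005 0 0 0; 0 -0.005 0 0 0; 0 -0.005 0 0 0'; python3 st.py
```

```text
time_s: 2.78
tool_pos: [623.1, 221.4, 163.2]
orientation: [0.16, 3.136, 0.007]
ft_force: [0.6, 8.0, 3.2]
width: -0.0
gripper_force: 4.2
t 2.7833 pos [623.1 221.4 163.2] stand [-13.8  95.4] F [0.6 8.  3.2] w -0.0 gf 4.2
toolx [-0.995  0.102 -0.002] tooly [0.102 0.995 0.005] yaw_y 1.469 j [ 0.17  0.33  1.58  0.    1.23 -1.3 ]
time_s: 3.12
tool_pos: [621.0, 201.7, 163.2]
orientation: [0.159, 3.136, 0.007]
ft_force: [0.8, 7.3, 2.8]
width: 0.0
gripper_force: 4.0
t 3.1167 pos [621.  201.7 163.2] stand [-13.9  75.6] F [0.8 7.3 2.8] w 0.0 gf 4.0
toolx [-0.995  0.101 -0.002] tooly [0.101 0.995 0.004] yaw_y 1.469 j [ 0.14  0.31  1.6   0.    1.22 -1.33]
```

```bash
python3 -m inch '0 -0.003 0 0 0; 0 -0.003 0 0 0;0 0 0 0 0'|grep -E 'pos|ft'; python3 -m inch '0 -0.002 0 0 0; 0 -0.002 0 0 0;0 0 0 0 0'|grep -E 'pos|ft'; python3 -m inch '0 -0.002 0 0 0; 0 -0.002 0 0 0;0 0 0 0 0'|grep -E 'pos|ft'
```

```text
tool_pos: [620.4, 194.4, 163.1]
ft_force: [-1.4, 3.7, 3.0]
tool_pos: [620.1, 190.7, 163.1]
ft_force: [1.1, 3.4, 3.7]
tool_pos: [619.8, 188.8, 163.2]
ft_force: [1.8, 11.8, 3.3]
```

```bash
python3 -m inch '0 -0.002 0 0 0; 0 0 0 0 0'|grep -E 'pos|ft'; python3 -m inch '0 -0.002 0 0 0; 0 0 0 0 0'|grep -E 'pos|ft'
python3 - <<'E'
from h import *
p,d=r.capture('scene');a=cv2.resize(p[160:260,190:300],(660,600),interpolation=cv2.INTER_CUBIC);cv2.imwrite('pics/s2.png',a[:,:,::-1])
p,d=r.capture('top');c=r.get_calibration('top');P=cloud(c,d)
th=-0.1017;S=np.array([[np.cos(th),-np.sin(th)],[np.sin(th),np.cos(th)]]);L=(P[...,:2]-[627.2,125.1])@S
z=P[...,2]
for x in range(-150,30,8):
    m=(abs(L[...,0]-x)<5)&(abs(L[...,1])<7)&(z<300)
    if m.any():
        i=z[m]>100
        if i.any(): print(x,z[m][i].round(0),L[...,1][m][i].round(0))
E
```

```text
tool_pos: [619.7, 188.1, 163.3]
ft_force: [2.4, 15.9, 2.0]
tool_pos: [619.5, 187.4, 163.3]
ft_force: [2.8, 20.7, 1.8]
-110 [207. 208. 198.] [ 1. -2. -1.]
-102 [205. 202. 202. 204. 209. 202. 198. 204. 206. 203. 190. 207. 208. 195.
 182.] [ 2. -0. -3.  2. -1. -3. -6.  1. -1. -4. -6.  1. -2. -4. -5.]
-94 [205. 206. 202. 206. 203. 203. 202. 204. 203. 203. 199. 205. 202. 202.
 200. 198.] [ 3.  0. -2.  3.  0. -3. -5.  2. -0. -3. -5.  2. -0. -3. -6. -6.]
-86 [196. 189. 205. 206. 202. 199. 180. 171.] [-6. -6.  3.  0. -2. -5. -6. -6.]
-78 [201. 205. 198. 196.] [-6. -6. -6. -6.]
-70 [198. 205. 202.] [-5. -5. -6.]
-62 [202. 195. 204. 190. 201. 191. 198. 184. 175.] [-4. -6. -4. -6. -4. -6. -5. -6. -6.]
-54 [199. 198. 199. 201. 198. 197. 197. 195.] [-0. -3. -5. -3. -6. -3. -6. -6.]
-46 [201. 199. 199. 198. 203. 200. 181. 201. 195. 201. 183. 199. 198. 199.] [ 1. -2. -4.  1. -2. -5. -6.  0. -2. -5. -7. -0. -3. -5.]
-38 [205. 200. 199. 195. 199. 200. 197. 199. 198. 203. 203. 195. 188. 199.
 199. 186. 181. 147. 112. 101.] [ 2.  2. -1. -3. -6.  1. -1. -4. -6.  1. -2. -4. -6. -2. -4. -6. -6. -7.
 -2. -
[... 703 characters left out ...]
-1. -4. -6.  6.  4.  1. -2. -4.]
-6 [260. 251. 253. 255. 252. 257. 258. 259. 251. 250. 196. 204. 199. 194.
 210. 206. 200. 203. 199. 203. 199. 195. 204. 203. 201.] [ 5.  3.  0.  5.  3. -0.  4.  2. -0. -0.  3. -0. -2.  3. -1. -3. -5.  2.
 -0. -3. -6.  2. -1. -4. -6.]
2 [202. 199. 197. 196. 199. 195. 204. 201. 196. 204. 199. 198.] [ 1. -1.  1. -1. -4.  1. -2. -5.  3. -0. -2. -5.]
10 [204. 201. 197. 201. 199. 201. 198. 202. 198. 203. 199. 202. 199. 199.
 193.] [-1. -3.  5.  2. -1. -3. -6.  1. -1. -4. -6.  1. -1. -4. -6.]
18 [202. 199. 200. 195. 197. 200. 201. 203. 198. 201. 196. 198. 204. 201.
 194. 198.] [ 5.  3.  0. -2. -5.  5.  2. -0. -3. -6.  5.  2. -1. -3. -5. -6.]
26 [195. 197.] [-2. -5.]
```

The bracket reads level, with its top at about 201 along its whole length, and the push force rose to 20 N, so the wedge is home. Backing off and heading for the sign.

```bash
python3 -m inch '0 0.005 0 0 0; 0 0.01 0 0 0; 0 0.015 0 0 0; 0 0.015 0 0 0; 0 0 -0.03 0 0; 0 0 -0.03 0 0; 0 0 -0.03 0 0; 0 0 0 0 0.0'; python3 st.py; python3 -m inch '0 0 0 0.116 0; 0 0 0 0.116 0; 0 0 0 0.116 0; 0 0 0 0.116 0; 0 0 0 0.116 0; 0 0 0 0.116 0; 0 0 0 0.116 0; 0 0 0 0.116 0; 0 0 0 0.116 0; 0 0 0 0.116 0'; python3 -m inch '0 0 0 0.116 0; 0 0 0 0.116 0; 0 0 0 0.113 0;0 0 0 0 0'; python3 st.py
```

```text
time_s: 4.97
tool_pos: [626.6, 228.5, 260.1]
orientation: [0.158, 3.126, 0.004]
ft_force: [0.4, -1.1, 0.2]
width: -0.1
gripper_force: 0.0
t 4.9667 pos [626.6 228.5 260.1] stand [-11.1 102.8] F [ 0.4 -1.1  0.2] w -0.1 gf 0.0
toolx [-0.995  0.101 -0.012] tooly [0.101 0.995 0.003] yaw_y 1.47 j [ 0.18  0.26  1.49 -0.    1.38 -1.29]
time_s: 5.8
tool_pos: [623.4, 227.6, 251.7]
orientation: [-1.86, -2.532, 0.001]
ft_force: [-0.4, -0.8, 0.0]
width: 0.2
gripper_force: 0.0
time_s: 6.13
tool_pos: [623.4, 227.5, 251.7]
orientation: [-2.263, -2.179, 0.001]
ft_force: [0.3, 0.2, 0.3]
width: 0.1
gripper_force: 0.0
t 6.1333 pos [623.4 227.5 251.7] stand [-14.2 101.5] F [0.3 0.2 0.3] w 0.1 gf 0.0
toolx [ 0.037  0.999 -0.001] tooly [ 0.999 -0.037 -0.001] yaw_y -0.037 j [ 0.18  0.26  1.5  -0.    1.38  0.22]
```

```bash
python3 -m inch '-0.034 -0.0078 0 0 0; -0.034 -0.0078 0 0 0; -0.034 -0.0078 0 0 0; -0.034 -0.0078 0 0 0; -0.034 -0.0078 0 0 0; -0.034 -0.0078 0 0 0; -0.034 -0.0078 0 0 0; -0.034 -0.0078 0 0 0; -0.034 -0.0078 0 0 0; -0.034 -0.0078 0 0 0' >/dev/null; python3 -m inch '-0.034 -0.0078 0 0 0.5; -0.034 -0.0078 0 0 0.5; -0.034 -0.0078 0 0 0.5; -0.034 -0.0078 0 0 0.5; 0 0 0 0 0.5; 0 0 0 0 0.5;0 0 0 0 0.5' ; python3 st.py
python3 - <<'E'
from h import *
c=r.get_calibration('wrist')
p,d=r.capture('wrist');np.savez('w2',p=p,d=d);cv2.imwrite('pics/w2.png',p[:,:,::-1])
P=cloud(c,d);m=(abs(P[...,2]-109)<7)&(abs(P[...,0]-497)<25)&(P[...,1]<-130)&(P[...,1]>-300)
for lo in range(-300,-130,15):
    s=P[m&(P[...,1]>=lo)&(P[...,1]<lo+15)]
    if len(s):print(lo,len(s),s.mean(0).round(1),s[:,0].min().round(1),s[:,0].max().round(1),s[:,1].min().round(1),s[:,1].max().round(1))
E
```

```text
time_s: 7.55
tool_pos: [497.4, -244.3, 252.0]
orientation: [-2.259, -2.182, -0.0]
ft_force: [-0.8, -0.3, -0.4]
width: 42.9
gripper_force: 0.0
t 7.55 pos [ 497.4 -244.3  252. ] stand [ -91.7 -380.6] F [-0.8 -0.3 -0.4] w 42.9 gf 0.0
toolx [0.034 0.999 0.001] tooly [ 0.999 -0.034 -0.   ] yaw_y -0.034 j [-0.66  0.    1.78  0.    1.35 -0.63]
-300 51 [ 496.1 -287.9  110.1] 492.4 499.9 -290.9 -285.2
-285 138 [ 496.5 -277.5  110.3] 492.6 500.3 -284.5 -270.1
-270 143 [ 497.  -262.5  110.3] 493.1 500.8 -269.9 -255.0
-255 149 [ 497.5 -247.4  110.4] 493.7 501.2 -255.0 -240.2
-240 158 [ 498.2 -232.2  110.2] 494.2 502.6 -239.6 -225.0
-225 151 [ 498.9 -218.3  108.9] 493.3 504.8 -224.9 -210.3
-210 90 [ 498.9 -202.6  107.6] 494.5 504.4 -209.9 -195.0
-195 93 [ 499.4 -187.4  107. ] 495.0 504.9 -194.9 -180.1
-180 179 [ 500.6 -171.6  108.8] 494.9 506.8 -179.6 -165.1
-165 192 [ 501.8 -157.2  110.3] 497.9 505.7 -164.6 -150.0
-150 100 [ 502.1 -146.2  110.2] 498.4 505.8 -150.0 -142.4
```

View pics/w2.png

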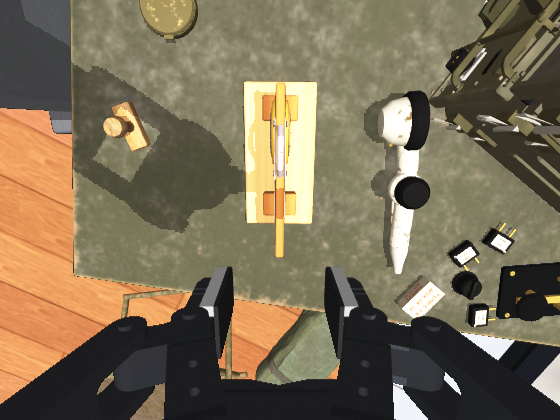

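The wrist view shows the sign edge along (280,80–255), with the ring at (280,150) and the fingers straddling its line. Measured: grip point (497.5,-248), top at z 110, yaw -0.042. Descending to grip.

```bash
python3 -m inch '-0.005 0 0.02 0.008 0.5; 0 0 0.025 0 0.5; 0 0 0.025 0 0.5; 0 0 0.025 0 0.5; 0 0 0.025 0 0.5; 0 0 0.023 0 0.5; 0 0 0.015 0 0.5;0 0 0.008 0 0.5;0 0 0 0 0.5; 0 0 0 0 0.5' ; python3 st.py
```

```text
time_s: 8.43
tool_pos: [497.6, -249.2, 86.7]
orientation: [2.268, 2.174, 0.0]
ft_force: [0.8, -0.8, 0.2]
width: 42.5
gripper_force: 0.0
t 8.4333 pos [ 497.6 -249.2   86.7] stand [ -91.  -385.5] F [ 0.8 -0.8  0.2] w 42.5 gf 0.0
toolx [ 0.042  0.999 -0.   ] tooly [ 0.999 -0.042  0.   ] yaw_y -0.042 j [-0.67  0.21  1.89  0.    1.04 -0.63]
```

```bash
python3 -m inch '0 0 0 0 0.3; 0 0 0 0 0.15; 0 0 0 0 0; 0 0 0 0 0; 0 0 0 0 0; 0 0 0 0 0' 80; python3 -m inch '0 0 -0.005 0 0; 0 0 -0.01 0 0; 0 0 -0.015 0 0; 0 0 -0.02 0 0;0 0 0 0 0;0 0 0 0 0'; python3 st.py
python3 - <<'E'
from h import *
c=r.get_calibration('top');p,d=r.capture('top');P=cloud(c,d)
m=(abs(P[...,0]-500)<14)&(P[...,1]>-230)&(P[...,1]<-130)&(P[...,2]>60)&(P[...,2]<240)
for lo in range(-230,-130,10):
    s=P[m&(P[...,1]>=lo)&(P[...,1]<lo+10)]
    if len(s):print(lo,len(s),np.sort(s[:,2])[-4:].round(),s[:,0].mean().round(1))
E
```

```text
time_s: 8.93
tool_pos: [497.9, -250.5, 87.9]
orientation: [2.268, 2.17, 0.001]
ft_force: [-1.0, -0.1, 5.4]
width: 6.2
gripper_force: 80.1
time_s: 9.43
tool_pos: [497.4, -250.3, 137.3]
orientation: [2.268, 2.17, 0.0]
ft_force: [0.3, -0.5, -2.3]
width: 6.6
gripper_force: 78.9
t 9.4333 pos [ 497.4 -250.3  137.3] stand [ -91.1 -386.6] F [ 0.3 -0.5 -2.3] w 6.6 gf 78.9
toolx [ 0.044  0.999 -0.002] tooly [ 0.999 -0.044  0.002] yaw_y -0.044 j [-0.67  0.13  1.87 -0.    1.14 -0.63]
-200 7 [158. 158. 159. 162.] 497.0
-190 34 [192. 196. 197. 199.] 494.9
-180 35 [184. 186. 188. 190.] 496.2
-170 30 [161. 163. 165. 166.] 496.5
-160 34 [160. 162. 162. 162.] 497.4
-150 37 [158. 160. 162. 165.] 499.0
-140 1 [97.] 498.4
```

The sign is held and level (edge 160–162), with its ring on top. Carrying it round to a spot in front of the hook.

```bash
python3 -m inch '0.005 -0.008 -0.005 0 0; 0.012 -0.012 -0.006 0 0; 0.02 -0.013 -0.006 0 0; 0.022 -0.013 -0.006 0 0; 0.022 -0.013 -0.004 0 0; 0.022 -0.013 0 0 0; 0.022 -0.013 0 0 0; 0.022 0 0 0 0; 0.022 0 0 0 0; 0.022 0 0 0 0' >/dev/null; python3 -m inch '0.022 0 0 0 0; 0.022 0 0 0 0; 0.022 0 0 0 0; 0.022 0 0 0 0; 0.022 0 0 0 0; 0.017 0 0 0 0; 0.012 0 0 0 0; 0.005 0 0 0.02 0; 0 0 0 0.038 0; 0 0 0 0 0'; python3 st.py
```

```text
time_s: 11.15
tool_pos: [425.5, 89.0, 161.6]
orientation: [-2.33, -2.104, 0.004]
ft_force: [0.2, -0.7, -1.6]
width: 6.3
gripper_force: 78.9
t 11.15 pos [425.5  89.  161.6] stand [-197.   -56.4] F [ 0.2 -0.7 -1.6] w 6.3 gf 78.9
toolx [ 0.101  0.995 -0.   ] tooly [ 0.995 -0.101 -0.004] yaw_y -0.102 j [-0.06 -0.2   2.15 -0.    1.2   0.05]
```

Now measuring the ring and hook here.

Run:
```python
from h import *
th=-0.1017;S=np.array([[np.cos(th),-np.sin(th)],[np.sin(th),np.cos(th)]])
ims=[]
for n in('top','wrist','scene'):
    c=r.get_calibration(n);p,d=r.capture(n);P=cloud(c,d);L=P.copy();L[...,:2]=(P[...,:2]-[627.2,125.1])@S
    np.savez('h_'+n,p=p,d=d,L=L);ims.append(p)
    print(n)
    m=(abs(L[...,0]+197)<12)&(L[...,1]>-35)&(L[...,1]<60)&(L[...,2]>165)&(L[...,2]<250)&(d>0)
    for lo in range(-35,60,8):
        s=L[m&(L[...,1]>=lo)&(L[...,1]<lo+8)]
        if len(s):print('sign',lo,len(s),s[:,0].mean().round(1),np.sort(s[:,2])[-3:].round())
    m=(L[...,0]>-160)&(L[...,0]<-96)&(abs(L[...,1])<25)&(L[...,2]>180)&(L[...,2]<230)&(d>0)
    for lo in range(-160,-96,8):
        s=L[m&(L[...,0]>=lo)&(L[...,0]<lo+8)]
        if len(s):print('hook',lo,len(s),s[:,1].mean().round(1),s[:,2].mean().round(1),s[:,2].max().round(1))
    # reproject of expected points
    E=np.array(c['extrinsics'])
    def px(l):
        w=np.array([*(S@np.array(l[:2])+[627.2,125.1]),l[2],1]);q=E@w;return (q[0]/q[2]*c['fx']+c['cx']).round(1),(q[1]/q[2]*c['fy']+c['cy']).round(1)
    print('seat',px((-128,0,198)),'ball',px((-147,0,209.5)),'ringtop',px((-197,0,219)))
t=cv2.resize(ims[0][165:285,200:280],(400,600),interpolation=cv2.INTER_CUBIC);w=cv2.resize(ims[1],(400,300))
s=cv2.resize(ims[2][150:250,190:323],(400,300),interpolation=cv2.INTER_CUBIC)
cv2.imwrite('pics/h1.png',np.hstack([t,np.vstack([w,s])])[:,:,::-1])
```

```text
top
sign 29 11 -198.8 [187. 190. 191.]
sign 37 9 -198.9 [182. 183. 183.]
sign 45 11 -198.2 [185. 186. 188.]
hook -136 3 0.4 197.1 200.7
hook -128 8 1.5 199.1 202.7
hook -120 11 2.8 203.1 208.9
hook -112 9 1.4 205.6 210.2
hook -104 19 -0.0 200.0 207.8
seat (np.float64(237.5), np.float64(224.6)) ball (np.float64(236.4), np.float64(231.1)) ringtop (np.float64(233.9), np.float64(249.8))
wrist
sign -35 373 -196.7 [186. 186. 186.]
sign -27 251 -196.8 [206. 207. 207.]
sign -19 374 -196.8 [219. 219. 220.]
sign -11 603 -196.6 [223. 223. 224.]
sign -3 768 -196.6 [224. 224. 225.]
sign 5 845 -196.7 [222. 222. 222.]
sign 13 757 -196.7 [216. 216. 217.]
sign 21 670 -196.7 [186. 186. 187.]
sign 29 627 -196.8 [186. 186. 186.]
sign 37 658 -196.8 [186. 186. 187.]
sign 45 516 -196.8 [186. 186. 186.]
hook -160 171 1.2 212.4 216.3
hook -152 1153 1.6 214.8 218.3
hook -144 124 2.8 206.5 215.3
hook -136 437 1.5 199.5 203.5
hook -128 818 1.1 200.0 204.3
hook -120 839 1.0 203.8 207.9
hook -112 2 0.8 203.4 204.3
hook -104 440 3.7 185.8 194.0
seat (np.float64(493.3), np.float64(171.3)) ball (np.float64(451.5), np.float64(176.8)) ringtop (np.float64(277.1), np.float64(182.4))
scene
sign -35 12 -197.7 [185. 233. 238.]
sign -27 8 -199.6 [183. 183. 185.]
sign -19 21 -198.5 [196. 200. 205.]
sign -11 12 -198.5 [212. 214. 217.]
sign -3 14 -197.7 [216. 217. 220.]
sign 5 13 -198.4 [216. 218. 219.]
sign 13 23 -199.6 [210. 214. 220.]
sign 21 17 -198.1 [193. 198. 205.]
sign 29 9 -199.9 [181. 184. 184.]
sign 37 7 -200.6 [182. 184. 185.]
sign 45 13 -197.4 [183. 183. 185.]
sign 53 9 -200.1 [182. 183. 184.]
hook -160 1 9.7 207.4 207.4
hook -152 9 6.3 210.1 216.6
hook -144 6 7.0 199.4 203.6
hook -136 6 6.1 194.4 197.2
hook -128 5 7.5 196.7 199.3
hook -120 7 4.8 199.6 205.6
hook -112 12 7.1 197.9 206.1
hook -104 18 8.1 191.8 205.8
seat (np.float64(271.0), np.float64(208.8)) ball (np.float64(275.5), np.float64(208.3)) ringtop (np.float64(287.8), np.float64(212.1))
```

View pics/h1.png

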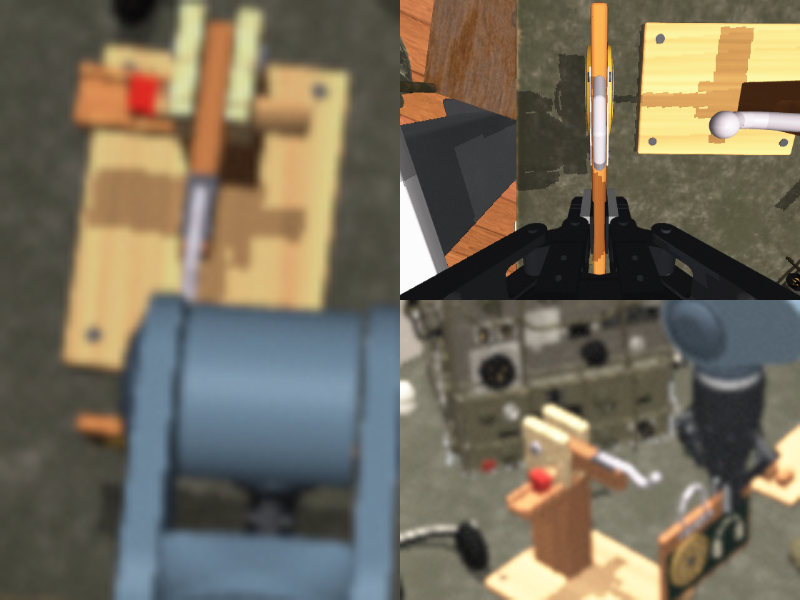

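The wrist view shows the ring edge-on at (600,120) in the collage, with the ball and hook at (725,125) and (770,120), in line to about 3 mm. In the wrist frame the ring's inner top is about 219 and the ball's top about 217.5. I'll raise 3.5 mm, shift +2.5 mm sideways, then thread the ring on.

```bash
python3 -m inch '0.0025 0.003 -0.0035 0 0; 0 0.006 0 0 0; 0 0.009 0 0 0; 0 0.008 0 0 0; 0 0.005 0 0 0; 0 0.003 0 0 0; 0 0 0 0 0;0 0 0 0 0'; python3 st.py
cat > m.py <<'E'
from h import *
th=-0.1017;S=np.array([[np.cos(th),-np.sin(th)],[np.sin(th),np.cos(th)]])
c=r.get_calibration('wrist');p,d=r.capture('wrist');L=cloud(c,d);L[...,:2]=(L[...,:2]-[627.2,125.1])@S
s=r.read_state();x0=(S.T@(s['tool_pos'][:2]-[627.2,125.1]))[0]
m=(abs(L[...,0]-x0)<4)&(abs(L[...,1])<30)&(L[...,2]>192)&(L[...,2]<240)&(d>0);q=L[m]
e=q[q[:,2]<q[:,2].max()-8]
print('ring x',q[:,0].mean().round(1),'outer top',np.sort(q[:,2])[-5].round(1),'y',np.percentile(e[:,1],[1,99]).round(1) if len(e) else '')
for lo in range(-160,-100,6):
    k=(L[...,0]>=lo)&(L[...,0]<lo+6)&(abs(L[...,1])<12)&(L[...,2]>180)&(L[...,2]<240)&(d>0)
    if k.any():print(lo,k.sum(),L[k][:,1].mean().round(1),L[k][:,2].max().round(1))
m=(abs(L[...,0]-x0)<8)&(L[...,1]>26)&(L[...,1]<55)&(L[...,2]>120)&(L[...,2]<240)&(d>0)
if m.any():print('edge +y end z',np.percentile(L[m][:,2],[50,95]).round(1))
E
python3 m.py
```

```text
time_s: 11.97
tool_pos: [460.9, 87.6, 166.6]
orientation: [-2.331, -2.105, 0.001]
ft_force: [0.1, 0.2, -3.1]
width: 6.5
gripper_force: 78.9
t 11.9667 pos [460.9  87.6 166.6] stand [-161.7  -54.2] F [ 0.1  0.2 -3.1] w 6.5 gf 78.9
toolx [ 0.102  0.995 -0.   ] tooly [ 0.995 -0.102 -0.001] yaw_y -0.102 j [-0.05 -0.12  2.06  0.    1.2   0.05]
ring x -161.6 outer top 229.0 y [-17.8  21.7]
-160 503 1.4 228.6
-154 542 1.6 218.4
-148 561 1.8 217.9
-142 350 1.9 211.1
-136 364 1.5 204.4
-130 448 1.3 201.3
-124 539 1.3 205.6
-118 596 1.2 208.8
-112 477 1.2 209.4
-106 1109 2.9 208.8
edge +y end z [188.7 190.1]
```

```bash
python3 -m inch '0 0.003 0.001 0 0; 0 0.005 0 0 0; 0 0.006 0 0 0; 0 0.005 0 0 0; 0 0.003 0 0 0; 0 0 0 0 0'|grep ft; python3 -m inch '0 0.002 0.002 0 0; 0 0.003 0.003 0 0; 0 0.003 0.003 0 0; 0 0.0015 0.002 0 0; 0 0 0 0 0'|grep -E 'ft|pos';python3 m.py;python3 st.py
```

```text
ft_force: [0.2, -0.1, -2.0]
tool_pos: [492.1, 84.4, 155.0]
ft_force: [0.1, -0.2, -2.8]
ring x -130.2 outer top 217.7 y [-17.8  21.6]
-154 465 1.7 217.3
-148 990 1.8 218.1
-142 665 1.7 211.5
-136 1167 1.5 218.0
-130 1013 1.6 218.2
-124 573 1.4 205.1
-118 645 1.3 209.0
-112 612 1.3 210.1
-106 1090 2.6 208.6
edge +y end z [177.2 178.5]
t 12.9833 pos [492.1  84.4 155.3] stand [-130.3  -54.2] F [ 0.3  0.5 -2.8] w 6.4 gf 78.8
toolx [ 0.102  0.995 -0.   ] tooly [ 0.995 -0.102 -0.001] yaw_y -0.102 j [-0.06 -0.03  2.   -0.    1.17  0.04]
```

Threaded. Lowering into the dip.

```bash
python3 -m inch '0 0.0005 0.002 0 0; 0 0 0.003 0 0; 0 0 0.003 0 0; 0 0 0.0015 0 0; 0 0 0 0 0'|grep -E 'ft|pos';for i in 1; do python3 -m inch '0 0 0.0007 0 0; 0 0 0.0007 0 0; 0 0 0 0 0'|grep -E 'ft|pos'; python3 -m inch '0 0 0.0007 0 0; 0 0 0.0007 0 0; 0 0 0 0 0'|grep -E 'ft|pos'; done; python3 m.py
```

```text
tool_pos: [492.3, 84.4, 145.7]
ft_force: [-0.1, 0.0, -3.1]
tool_pos: [492.7, 84.3, 144.9]
ft_force: [-0.2, -0.0, -3.0]
tool_pos: [493.0, 84.3, 143.8]
ft_force: [0.6, -0.7, -0.7]
ring x -129.4 outer top 206.3 y [-14.7  18.3]
-154 586 1.9 217.9
-148 1322 1.9 217.9
-142 877 1.8 212.3
-136 1054 1.4 206.4
-130 1344 1.6 206.5
-124 729 1.4 204.9
-118 826 1.4 208.7
-112 763 1.4 209.8
-106 1409 2.7 209.2
edge +y end z [166.1 167.4]
```

```bash
python3 -m inch '0 0 0.0005 0 0; 0 0 0 0 0; 0 0 0 0 0'|grep -E 'ft|pos'; python3 -m inch '0 0 0 0 0; 0 0 0 0 0'|grep -E 'ft|pos'; python3 -m inch '0 0 0.0003 0 0; 0 0 0 0 0'; python3 st.py;python3 m.py | grep -E 'edge|ring'
```

```text
tool_pos: [493.1, 84.3, 143.4]
ft_force: [0.5, 0.3, -0.1]
tool_pos: [493.0, 84.3, 143.3]
ft_force: [1.0, -0.9, 0.5]
time_s: 14.53
tool_pos: [493.0, 84.3, 143.0]
orientation: [2.332, 2.105, 0.001]
ft_force: [0.7, 0.4, 1.3]
width: 6.3
gripper_force: 79.5
t 14.5333 pos [493.   84.3 143. ] stand [-129.4  -54.2] F [0.7 0.4 1.3] w 6.3 gf 79.5
toolx [0.102 0.995 0.   ] tooly [ 0.995 -0.102  0.001] yaw_y -0.102 j [-0.06 -0.01  2.01  0.    1.14  0.04]
ring x -129.4 outer top 205.9 y [-14.2  17.8]
edge +y end z [165.6 166.9]
```

The hook now carries the full weight. Easing the grip, then opening slowly.

```bash
python3 -m inch '0 0 -0.0003 0 0; 0 0 0 0 0; 0 0 0 0 0; 0 0 0 0 0' 20; python3 -m inch '0 0 0 0 0.06; 0 0 0 0 0.07; 0 0 0 0 0.075; 0 0 0 0 0.08; 0 0 0 0 0.085; 0 0 0 0 0.09; 0 0 0 0 0.095; 0 0 0 0 0.1; 0 0 0 0 0.11; 0 0 0 0 0.12'; python3 st.py; python3 m.py|grep -E 'ring|edge'
```

```text
time_s: 14.92
tool_pos: [492.9, 84.3, 143.1]
orientation: [2.332, 2.105, 0.0]
ft_force: [0.6, -0.5, -0.1]
width: 6.2
gripper_force: 79.4
time_s: 15.75
tool_pos: [492.3, 84.4, 142.7]
orientation: [-2.331, -2.105, 0.001]
ft_force: [0.6, -0.1, 0.2]
width: 10.1
gripper_force: 0.0
t 15.75 pos [492.3  84.4 142.7] stand [-130.   -54.2] F [ 0.6 -0.1  0.2] w 10.1 gf 0.0
toolx [ 0.102  0.995 -0.   ] tooly [ 0.995 -0.102 -0.001] yaw_y -0.102 j [-0.06 -0.01  2.01  0.    1.14  0.04]
ring x -129.5 outer top 206.1 y [-15.3  17. ]
edge +y end z [164.2 165.6]
```

Released. Opening slowly further, then checking before I withdraw upward.

```bash
python3 -m inch '0 0 0 0 0.14; 0 0 0 0 0.16; 0 0 0 0 0.19; 0 0 0 0 0.22; 0 0 0 0 0.26; 0 0 0 0 0.3; 0 0 0 0 0.35; 0 0 0 0 0.4; 0 0 0 0 0.4; 0 0 0 0 0.4'; python3 m.py
python3 - <<'E'
from h import *
p,d=r.capture('wrist');q,_=r.capture('scene')
cv2.imwrite('pics/rel.png',np.hstack([cv2.resize(p,(400,300)),cv2.resize(q[150:250,190:323],(400,300),interpolation=cv2.INTER_CUBIC)])[:,:,::-1])
E
```

```text
time_s: 16.63
tool_pos: [492.7, 84.3, 143.0]
orientation: [-2.332, -2.105, 0.0]
ft_force: [0.5, 0.2, 0.3]
width: 34.0
gripper_force: 0.0
ring x -129.4 outer top 206.2 y [-15.   17.5]
-154 590 1.9 217.9
-148 1336 1.9 217.9
-142 902 1.8 213.0
-136 1059 1.6 206.0
-130 1422 1.3 206.7
-124 735 1.4 205.4
-118 845 1.4 209.0
-112 777 1.4 209.2
-106 1432 2.7 208.9
edge +y end z [164.7 166.1]
```

View pics/rel.png

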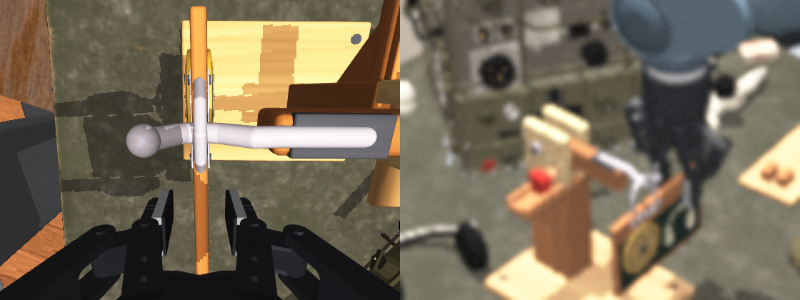

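The wrist view shows the ring seated in the dip at (200,130), with the fingers clear on both sides at (160,220) and (237,215). The sign hangs level and square. Withdrawing straight up.

```bash
python3 -m inch '0 0 -0.005 0 0.4; 0 0 -0.01 0 0.4; 0 0 -0.015 0 0.4; 0 0 -0.02 0 0.4; 0 0 -0.02 0 0.4; 0 0 -0.02 0 0.4; 0 0 -0.02 0 0.4; 0 0 -0.01 0 0.4; 0 0 0 0 0.4;0 0 0 0 0.4'; python3 -m inch '0 0 0 0 0.4; 0 0 0 0 0.4; 0 0 0 0 0.4; 0 0 0 0 0.4; 0 0 0 0 0.4; 0 0 0 0 0.4' >/dev/null
python3 - <<'E'
from h import *
th=-0.1017;S=np.array([[np.cos(th),-np.sin(th)],[np.sin(th),np.cos(th)]])
for k in range(3):
    c=r.get_calibration('wrist');p,d=r.capture('wrist');L=cloud(c,d);L[...,:2]=(L[...,:2]-[627.2,125.1])@S
    m=(abs(L[...,0]+129)<12)&(abs(L[...,2]-165)<8)&(d>0)
    for a,b in((-95,-60),(-60,-25),(25,50)):
        q=L[m&(L[...,1]>a)&(L[...,1]<b)]
        print(a,len(q),np.median(q,0).round(1) if len(q) else '',end=' | ')
    print()
E
```

```text
time_s: 17.62
tool_pos: [492.8, 84.3, 263.3]
orientation: [2.331, 2.105, 0.001]
ft_force: [0.5, 0.7, -0.5]
width: 34.3
gripper_force: 0.0
-95 439 [-128.   -77.8  167.9] | -60 504 [-128.8  -41.9  167. ] | 25 472 [-129.8   37.7  165. ] | 
-95 441 [-128.7  -76.8  167.9] | -60 505 [-128.7  -42.3  166.9] | 25 471 [-130.1   37.7  164.9] | 
-95 465 [-128.6  -77.   167.9] | -60 477 [-129.4  -41.7  167.1] | 25 472 [-129.4   37.8  164.9] |
```

The sign is hanging still, tilted about 0.025 rad and square to the bracket within 0.015 rad. Handing in.

```bash
python3 -c "
from workcell import r
print(r.sign_off())"
```

```text
the job is handed in; nothing more can be done
None
```

I handed the job in at about 18 s of the 72 s allowed: the wedge holds the bracket level, and the sign hangs still from the hook, about 0.03 rad off level, square to the bracket, with the arm clear; the hand-in returned no verdict.

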